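Put the brass weight set back in its fitted tray

TASK

The load check of the spring tester is finished, so put the brass weight set away: stand each of the three brass weights upright in the round wooden cup whose well was made for its size, and lay the tweezers flat across the two wooden rests beside the cups. The two grey steel weights of the same shape belong to another set: leave them standing where they are on the mat.

Things in the scene. Friction and masses are not known exactly. Their poses are not given: they have to be found in the camera images.
- brass_large_center (a point): yellow brass weight, one of the three that belong in the tray, the largest: upright cylinder 44 mm in diameter, straight up to 32 mm above its foot, then shoulder, neck and a 26 mm knob; 55 mm high in all, about 500 g. This point: on its axis, half-way up (27.5 mm above the foot), z up. Stands on the black mat (top 5 mm above the table)
- brass_medium_center (a point): yellow brass weight, one of the three that belong in the tray, the middle one: upright cylinder 34 mm in diameter, straight up to 24 mm above its foot, then shoulder, neck and a 20 mm knob; 42 mm high in all, about 200 g. This point: on its axis, half-way up (21 mm above the foot), z up. Stands on the black mat (top 5 mm above the table)
- brass_small_center (a point): yellow brass weight, one of the three that belong in the tray, the smallest: upright cylinder 24 mm in diameter, straight up to 17 mm above its foot, then shoulder, neck and a 14 mm knob; 30 mm high in all, about 100 g. This point: on its axis, half-way up (15 mm above the foot), z up. Stands on the black mat (top 5 mm above the table)
- tweezers_center (a point): bright steel tweezers lying flat on the black mat (top 5 mm above the table): 122 mm long (y), up to 16 mm wide (x), 8 mm thick (z), 20 g; this point is at their middle, 4 mm above the underside
- cup_large: light wooden round cup (outside 66 mm in diameter, 13 mm high) fixed in the tray, with the large well: a conical recess 50 mm wide at its blue floor, 60 mm at its mouth, for the largest brass weight (44 mm). Origin: centre of the cup's underside, 7.5 mm above the table, z up; the well's floor is 4 mm above it, the rim 13 mm. The three cups stand 68 mm apart in any order
- cup_medium: light wooden round cup (outside 66 mm in diameter, 13 mm high) fixed in the tray, with the medium well: a conical recess 40 mm wide at its blue floor, 50 mm at its mouth, for the middle brass weight (34 mm). Origin: centre of the cup's underside, 7.5 mm above the table, z up; the well's floor is 4 mm above it, the rim 13 mm. The three cups stand 68 mm apart in any order
- cup_small: light wooden round cup (outside 66 mm in diameter, 13 mm high) fixed in the tray, with the small well: a conical recess 30 mm wide at its blue floor, 40 mm at its mouth, for the smallest brass weight (24 mm). Origin: centre of the cup's underside, 7.5 mm above the table, z up; the well's floor is 4 mm above it, the rim 13 mm. The three cups stand 68 mm apart in any order
- tray: dark wood frame 232 (x) by 156 mm (y), rim 21 mm high. Origin: centre of its footprint at table height. Cups in a row along x at y = -30 mm. Tweezers lie along x at y = +42 mm on two wooden rests at x = -42 and +42 mm (18 mm long): seat 18.5 mm above the table, 28 mm wide, lips up to 27 mm. Between the rests, room for fingers down to 8 mm. In place, their centre is at (0, 42, 22.5) mm
- steel_large_center (a point): grey steel weight, of another set, same shape as the brass one; it stays where it stands: upright cylinder 44 mm in diameter, straight up to 32 mm above its foot, then shoulder, neck and a 26 mm knob; 55 mm high in all, about 500 g. This point: on its axis, half-way up (27.5 mm above the foot), z up. Stands on the black mat (top 5 mm above the table)
- steel_medium_center (a point): grey steel weight, of another set, same shape as the brass one; it stays where it stands: upright cylinder 34 mm in diameter, straight up to 24 mm above its foot, then shoulder, neck and a 20 mm knob; 42 mm high in all, about 200 g. This point: on its axis, half-way up (21 mm above the foot), z up. Stands on the black mat (top 5 mm above the table)
Mind the look-alikes: they are no part of the job. What is shaped like the part that bears steel_medium_center but blue or pink is not meant. Leave any orange look-alike of the part that bears brass_medium_center alone.

How it is judged:
By the outcome, as a careful person would: the job done as asked, in the order asked, and still so for the second after the job is handed in, with the robot touching nothing.
It also fails if it takes over 96 s, if anything falls off the work surface, if the arm or the gripper's body presses on something with over 40 N, if the wrist force passes 120 N, or if a joint passes its speed limit or range.

ROBOT

A 6-joint arm with a two-finger parallel gripper is mounted at the origin on a cart in front of the work surface, level with it; the furniture and walls round the work are solid. World frame = base frame: x ahead of the robot, y to its left, z up, the work surface at z = 0. Lengths are in m, angles in degrees, forces in N, time in s.
With the tool pointing down it reaches from about 0.3 to 0.825 m from the base axis. Payload 5.4 kg.
Tool frame: the origin (TCP) lies midway between the tips of the shut fingers; the grasp point (between the pads) lies 19 mm behind it; y points along the fingers, z is the direction in which the jaws open and shut, and the axes are right-handed (so a half turn about y gives the same grasp; the last joint's range is limited). The gripper opens to 92 mm and grips with 3 to 60 N. Pads are 20 mm wide; open, the fingers measure 128 mm over their backs; the gripper's body (75 mm by 189 mm) begins 69 mm behind the grasp point.
Start: joints at [-77.183, 9.076, 91.501, -0, 79.423, -12.038], TCP at [0.242, -0.522, 0.215] pointing down, gripper open.
Joint ranges: [-166.64, 166.64], [-54.1, 131.32], [10.49, 154.53], [-73.88, 253.88], [9.74, 151.15], [-171.62, 171.62]. Speed limits (degrees/s): [147.25, 147.25, 180, 180, 180, 180].

INTERFACE

Orientations are given as [roll, pitch, yaw] about the fixed x, y, z axes, in that order (R = Rz(yaw) Ry(pitch) Rx(roll)).
In Python, from station import arm, optics, sign_off, finder gives the robot as it stands.
- The arm moves only by the shell command python3 -m jog 'ROWS' [FORCE]. ROWS is text: rows parted by semicolons, each of 5 numbers parted by spaces: the finger opening in m, from 0 to 0.0919, then the shift along the tool's x, y, z in m, then the turn about the tool's y in rad. A call has 1 to 8 rows; each row is the pose to reach, as a shift and turn from the pose measured when the call began, along the tool's axes at that moment; what a row does not reach only later rows make up. A row lasts 1/8 s, in which the tool goes at most 62.5 mm and 10.7 degrees, less where a joint would pass 70% of its speed; a pose out of reach is approached as far as the arm can. A call with a gripper value outside its range is refused whole. The fingers move at their own pace and stop on an object; FORCE is the grip in N (left out, the last holds). Time passes only in rows, so rows that repeat a pose let the fingers close. It gives the time, the measured TCP pose, the force and the opening at its end, in the units of the state.
- arm.read_state(): the state, without advancing time (a new reading comes with each control period).
- optics.capture(name): name is "side" or "top"; returns the picture (420x560x3 uint8, blue, green, red); there is no depth.
- optics.camera_params(name): a dict with "fx", "fy", "cx", "cy" (pixels), "k1" (the pictures are not rectified: a ray, as slopes to the right and down, at radius r is drawn at 1 + k1 r^2 times it, then the intrinsics apply), "rvec" (rotation vector, rad) and "tvec" (3), from world to camera coordinates, as OpenCV has them. Camera axes: x right, y down, z forward; pixel columns grow to the right and rows downward; lengths in m; the calibration is good to about 2 mm. A picture is of the moment at which its call begins. camera_params takes no time and is no camera call.
- sign_off(): hands the job in, once; it reports no verdict.
Trained networks look in the newest picture that a camera, given by its name, has taken for a name from the list of things; names that differ only in an ending like _2 or _b are one class to them, and where a whole thing is asked for, a point or a joint stands for the part that bears it (a point fixed in the world has none). Each returns a list of dicts, best first, with "confidence" (0 to 1); they miss things now and then, are a little off and sometimes report something else, mostly with a low value. They report only what shows in the picture. A call takes as long as a camera call. They do not tell look-alikes from the thing itself.
- finder.masks_of(camera, target): "region" (420x560 bool, what is visible of it) and "uv" ([column, row] in pixels, amid what is visible of it).
The state is a dict: "time": time; "joint_pos": joint angles; "qvel": joint speeds; "joint_efforts": joint torques, N m; "ee_pos": TCP position; "orientation": TCP orientation; "wrist_force": force on the tool from outside, world axes, zero at the start; "torque": the same for the moment, N m; "opening": finger opening in m.
Only numpy, scipy, OpenCV 4.12 (cv2) and the standard library are available. Lean on these libraries where they do the work, as an engineer would, in place of code of your own. Each camera call takes 0.05 s, during which the arm holds its last target.

## Working session

There is one attempt and no reset: what is moved stays moved. The work goes in short steps, Python scripts to look and compute and a shell command to move; the robot and the scene stay as the last step left them, time stands still between calls to the robot, and variables do not carry over. Pictures are saved under pics/ and viewed, and the job is handed in when it is done.

```bash
mkdir -p pics; ls; cat > h.py <<'E'
import numpy as np,cv2
from station import arm,optics,finder
from scipy.spatial.transform import Rotation as R
def params(n):
    p=optics.camera_params(n); return p
def ray(n,uv):
    p=params(n); x=(uv[0]-p['cx'])/p['fx']; y=(uv[1]-p['cy'])/p['fy']
    rd=np.hypot(x,y); r=rd
    for _ in range(50): r=rd/(1+p['k1']*r*r)
    s=r/rd if rd>0 else 1
    d=np.array([x*s,y*s,1]); M=cv2.Rodrigues(np.array(p['rvec'],float))[0]; t=np.array(p['tvec'],float).ravel()
    return -M.T@t, M.T@d
def atz(n,uv,z):
    o,d=ray(n,uv); return o+d*(z-o[2])/d[2]
def proj(n,P):
    p=params(n); M=cv2.Rodrigues(np.array(p['rvec'],float))[0]; c=np.atleast_2d(P)@M.T+np.array(p['tvec'],float).ravel()
    x=c[:,0]/c[:,2]; y=c[:,1]/c[:,2]; k=1+p['k1']*(x*x+y*y)
    return np.c_[p['fx']*x*k+p['cx'],p['fy']*y*k+p['cy']]
E
python3 - <<'E'
from h import *
print(arm.read_state())
for n in('side','top'):
    im=optics.capture(n); cv2.imwrite(f'pics/{n}0.png',im); print(n,optics.camera_params(n)); print(ray(n,(280,210)))
E
```

```text
pics
{'time': 0.0, 'joint_pos': array([-7.71829437e+01,  9.11245643e+00,  9.15707709e+01, -2.08644498e-04,
        7.94224106e+01, -1.20363325e+01]), 'qvel': array([-0.01452338,  0.02488599,  0.10979207, -0.11398736, -0.03715149,
       -0.04709103]), 'joint_efforts': array([ 2.69305310e-03, -3.85572839e+01, -3.22106409e+01,  7.03094364e-02,
        3.77968512e-02, -1.20835325e-04]), 'ee_pos': array([ 0.24152529, -0.5211372 ,  0.21363308]), 'orientation': array([-9.01033583e+01,  2.18283402e-02, -1.55146592e+02]), 'wrist_force': array([-0.54882282, -0.55688414,  0.62305833]), 'torque': array([-0.05428914, -0.02112973, -0.01069182]), 'opening': 0.09149650108987926}
side {'fx': 428.4918033402984, 'fy': 428.4918033402984, 'cx': 277.0030864511353, 'cy': 205.47010393972153, 'k1': 0.0034298243412346414, 'rvec': array([ 2.01740976,  0.03534309, -0.00289355]), 'tvec': array([-0.53795411,  0.03360998,  0.9967229 ])}
(array([ 0.55470751, -0.86994999,  0.46847349]), array([-0.01060694,  0.89722516, -0.44162788]))
top {'fx': 505.8106973449882, 'fy': 505.8106973449882, 'cx': 283.1843696631496, 'cy': 208.8773783935956, 'k1': 0.0498722084165626, 'rvec': array([ 2.15332824, -2.14734009,  0.17499874]), 'tvec': array([-0.04195316,  0.53186622,  1.17480505])}
(array([ 0.35185821, -0.02420843,  1.24113593]), array([ 0.14607499, -0.00710187, -0.98927055]))
```

View pics/top0.png

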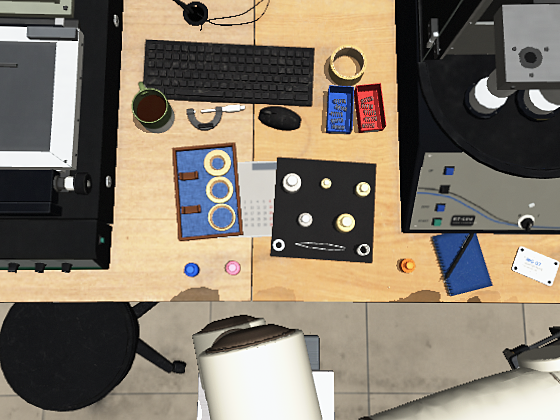

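View pics/side0.png

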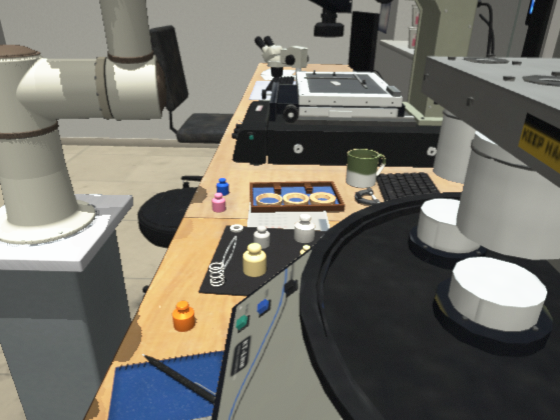

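The top view shows the tray at about (208,192), and the mat with steel weights at (292,182) and (305,220) and brass at (326,183), (362,188) and (345,222). The tweezers are at (320,246). The blue, pink and orange look-alikes are off the mat, at (191,269), (232,267) and (407,265).

```bash
python3 - <<'E'
from h import *
im=optics.capture('top')
c=cv2.resize(im[135:275,160:385],None,fx=3.5,fy=3.5,interpolation=cv2.INTER_CUBIC)
cv2.imwrite('pics/crop0.png',c)
zc=dict(brass_large_center=.0325,brass_medium_center=.026,brass_small_center=.02,tweezers_center=.009,cup_large=.0205,cup_medium=.0205,cup_small=.0205,tray=.021,steel_large_center=.0325,steel_medium_center=.026)
for t,z in zc.items():
    for d in finder.masks_of('top',t):
        m=d['region'];vv,uu=np.nonzero(m)
        print(t,round(d['confidence'],2),np.round(d['uv'],1),m.sum(),(uu.min(),uu.max(),vv.min(),vv.max()),np.round(atz('top',d['uv'],z),4))
E
```

```text
brass_large_center 0.6 [343.  224.5] 280 (np.int64(336), np.int64(353), np.int64(213), np.int64(231)) [ 0.4956 -0.1847  0.0325]
brass_medium_center 0.68 [366.5 192.4] 154 (np.int64(356), np.int64(369), np.int64(182), np.int64(195)) [ 0.5756 -0.2442  0.026 ]
brass_medium_center 0.56 [406.9 267.3] 190 (np.int64(399), np.int64(414), np.int64(259), np.int64(272)) [ 0.3942 -0.3363  0.026 ]
brass_small_center 0.55 [325.1 182.5] 77 (np.int64(321), np.int64(330), np.int64(178), np.int64(188)) [ 0.601  -0.1438  0.02  ]
brass_small_center 0.52 [195.8 191.6] 4249 (np.int64(172), np.int64(242), np.int64(142), np.int64(240)) [0.5769 0.1729 0.02  ]
tweezers_center 0.43 [316.2 247.1] 44 (np.int64(299), np.int64(343), np.int64(242), np.int64(248)) [ 0.4427 -0.1215  0.009 ]
cup_large 0.72 [221.  215.3] 570 (np.int64(209), np.int64(235), np.int64(204), np.int64(230)) [0.5185 0.1103 0.0205]
cup_medium 0.68 [221.3 191.6] 560 (np.int64(207), np.int64(233), np.int64(177), np.int64(202)) [0.5771 0.1108 0.0205]
cup_small 0.85 [216.  162.3] 566 (np.int64(204), np.int64(230), np.int64(150), np.int64(175)) [0.6504 0.1252 0.0205]
cup_small 0.53 [300.4 245.2] 11 (np.int64(299), np.int64(343), np.int64(243), np.int64(247)) [ 0.4464 -0.0825  0.0205]
tray 0.97 [197.2 190.1] 4473 (np.int64(171), np.int64(243), np.int64(142), np.int64(240)) [0.5804 0.1695 0.021 ]
steel_large_center 0.51 [291.6 179. ] 276 (np.int64(283), np.int64(300), np.int64(174), np.int64(192)) [ 0.6068 -0.061   0.0325]
steel_medium_center 0.68 [233.6 267.1] 170 (np.int64(226), np.int64(240), np.int64(260), np.int64(274)) [0.3934 0.0772 0.026 ]
steel_medium_center 0.6 [306.3 218.7] 169 (np.int64(298), np.int64(312), np.int64(213), np.int64(226)) [ 0.5102 -0.0967  0.026 ]
steel_medium_center 0.5 [188.5 266.9] 186 (np.int64(184), np.int64(199), np.int64(262), np.int64(276)) [0.3938 0.1841 0.026 ]
```

View pics/crop0.png

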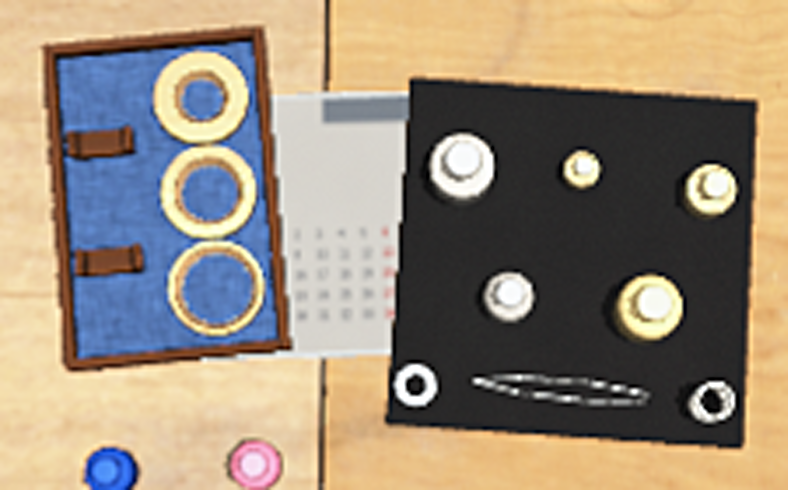

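Enlarged crop, brass candidates: small (326,183), medium (363,188) and large (345,222) are yellow and on the mat. Orange (407,267) is off the mat and is only a look-alike. Steel weights (292,182) and (305,220) stay put. Next I'll refine the poses by fitting silhouettes.

```bash
cat > fit.py <<'E'
from h import *
from scipy.optimize import least_squares
W={'large':(.044,.032,.026,.055),'medium':(.034,.024,.020,.042),'small':(.024,.017,.014,.030)}
def sil(n,x,y,z0,w,S=8):
    D,h,k,H=W[w]; a=np.linspace(0,2*np.pi,40); P=[]
    for r,z in((D/2,0),(D/2,h),(k/2,H-.002),(k/2,H-.6*k)):
        P.append(np.c_[x+r*np.cos(a),y+r*np.sin(a),np.full(40,z0+z)])
    uv=proj(n,np.vstack(P)); return cv2.convexHull(uv.astype(np.float32))[:,0]
def polycent(h):
    m=cv2.moments(h.astype(np.float32).reshape(-1,1,2)); return np.array([m['m10']/m['m00'],m['m01']/m['m00']]),m['m00']
def fitw(im,n,uv0,w,z0=.005,thr=60,rad=16):
    g=im.max(2); u,v=map(int,uv0); m=(g>thr).astype(np.uint8); box=np.zeros_like(m); cv2.circle(box,(u,v),rad,1,-1); m&=box
    k,l,s,c=cv2.connectedComponentsWithStats(m); 
    i=1+np.argmax(s[1:,4]); cc=c[i]; A=s[i,4]
    f=lambda q: polycent(sil(n,q[0],q[1],z0,w))[0]-cc
    q=least_squares(f,atz(n,uv0,z0+.02)[:2]).x
    return q,A,polycent(sil(n,*q,z0,w))[1]
def hullimg(im,n,polys,box,s,f):
    x0,x1,y0,y1=box; c=cv2.resize(im[y0:y1,x0:x1],None,fx=s,fy=s,interpolation=cv2.INTER_CUBIC)
    for p in polys: cv2.polylines(c,[np.int32(((np.array(p)-[x0,y0]+.5)*s-.5)*8)],True,(0,0,255),1,cv2.LINE_AA,3)
    cv2.imwrite(f,c)
E
python3 - <<'E'
from fit import *
im=optics.capture('top');polys=[]
for nm,uv,w in(('bl',(345,222),'large'),('bm',(363,188),'medium'),('bs',(326,183),'small'),('sl',(292,182),'large'),('sm',(305,220),'medium')):
    q,A,Am=fitw(im,'top',uv,w); print(nm,np.round(q,4),A,round(Am)); polys.append(sil('top',*q,.005,w))
# tray: outer edge fit from cups
hsv=cv2.cvtColor(im,cv2.COLOR_BGR2HSV)
m=cv2.inRange(hsv,(10,40,130),(35,255,255)); box=np.zeros_like(m); box[148:233,200:238]=255; m&=box
cs=[]
for uv in((217,162),(219,190),(221.5,216.5)):
    mm=m.copy(); z=np.zeros_like(m); cv2.circle(z,(round(uv[0]),round(uv[1])),15,255,-1); 
    k,l,s,c=cv2.connectedComponentsWithStats(m&z); print(s[1:,:])
    ct=max(cv2.findContours(m&z,cv2.RETR_EXTERNAL,cv2.CHAIN_APPROX_NONE)[0],key=len); (cx,cy),(a,b),t=cv2.fitEllipse(ct)
    P=atz('top',(cx,cy),.0205); cs.append(P[:2]); print((cx,cy),(a,b),np.round(P,4))
cs=np.array(cs); d=cs[0]-cs[2]; print('len',np.linalg.norm(d)/2,'yaw',np.degrees(np.arctan2(d[1],d[0])))
# tray region
mt=finder.masks_of('top','tray')[0]['region'].astype(np.uint8)
h=cv2.convexHull(max(cv2.findContours(mt,0,1)[0],key=len)); 
Wp=np.float32([atz('top',p[0],.021)[:2] for p in h]); r=cv2.minAreaRect((Wp*1000).astype(np.float32)); print(r)
yaw=np.arctan2(d[1],d[0]); Rr=np.array([[np.cos(yaw),-np.sin(yaw)],[np.sin(yaw),np.cos(yaw)]]); o=cs.mean(0)-Rr@[0,-.03]; print('tray o',o)
a=np.linspace(0,2*np.pi,50)
for x in(-.068,0,.068):
    c=o+Rr@[x,-.03]; polys.append(proj('top',np.c_[c[0]+.033*np.cos(a),c[1]+.033*np.sin(a),np.full(50,.0205)]))
c=np.array([o+Rr@np.array(p) for p in((-.116,-.078),(.116,-.078),(.116,.078),(-.116,.078))]); polys.append(proj('top',np.c_[c,np.full(4,.021)]))
for x in(-.042,.042):
    c=np.array([o+Rr@np.array(p) for p in((x-.009,.028),(x+.009,.028),(x+.009,.056),(x-.009,.056))]); polys.append(proj('top',np.c_[c,np.full(4,.027)]))
# tweezers
g=im.max(2); b=(g>70).astype(np.uint8); z=np.zeros_like(b); z[239:252,290:352]=1; vv,uu=np.nonzero(b*z)
Q=np.array([atz('top',p,.009)[:2] for p in zip(uu,vv)]); 
r=cv2.minAreaRect((Q*1000).astype(np.float32)); print('tw rect',r); q=Q-Q.mean(0); w,V=np.linalg.eigh(q.T@q); print(Q.mean(0),V[:,1],np.degrees(np.arctan2(V[1,1],V[0,1])),np.ptp(q@V[:,1]))
polys.append(proj('top',np.c_[cv2.boxPoints(r)/1000,np.full(4,.009)]))
hullimg(im,'top',polys,(160,385,135,275),3.5,'pics/fit0.png')
E
```

```text
bl [ 0.5014 -0.1907] 300 298
bm [ 0.5854 -0.2361] 186 180
bs [ 0.6009 -0.1462] 94 87
sl [ 0.6004 -0.0611] 297 293
sm [ 0.5097 -0.0939] 167 170
[[204 150  27  28 448]]
(216.91539001464844, 162.62535095214844) (25.82360076904297, 26.195087432861328) [0.6496 0.1229 0.0205]
[[206 175  27  31 343]]
(219.15243530273438, 189.74972534179688) (25.97074317932129, 27.26338005065918) [0.5816 0.1161 0.0205]
[[208 202  28  29 250]]
(221.26544189453125, 216.519775390625) (26.02186393737793, 27.38004493713379) [0.5155 0.1096 0.0205]
len 0.06736899174217682 yaw 5.664268971424516
((579.301025390625, 145.36843872070312), (234.88125610351562, 159.45272827148438), 6.415197849273682)
tray o [0.57931233 0.14608237]
tw rect ((446.0906982421875, -130.62753295898438), (122.22223663330078, 16.75282859802246), 84.48426818847656)
[ 0.44589719 -0.13201288] [0.09850713 0.99513635] 84.34678921945725 0.12221610025271104
```

View pics/fit0.png

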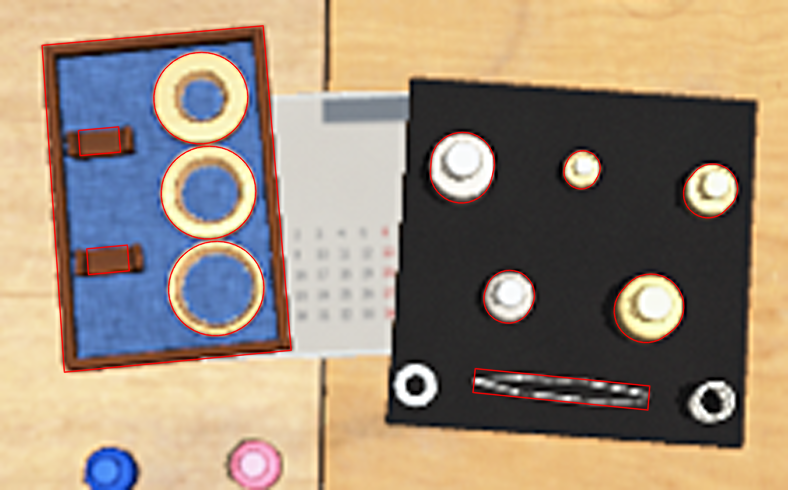

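The fits match the picture: silhouette areas agree within 8%, tweezers measure 122 x 17 mm, and cup pitch is 67.4 mm against 68. I'll add a helper that works out the shifts, then start moving.

```bash
cat > go.py <<'E'
import sys
from h import *
def rel(P,yaw=None):
    s=arm.read_state(); M=R.from_euler('xyz',s['orientation'],degrees=True).as_matrix()
    d=M.T@(np.array(P)-s['ee_pos']); 
    cy=s['orientation'][2]; t=0 if yaw is None else -np.radians((yaw-cy+180)%360-180)
    print('shift',np.round(d,4),'turn',round(t,3),'| pos',np.round(s['ee_pos'],4),'rpy',np.round(s['orientation'],1),'F',np.round(s['wrist_force'],1),'op',round(s['opening'],4),'t',round(s['time'],2),'j6',round(s['joint_pos'][5]))
a=[float(v) for v in sys.argv[1:]]
rel(a[:3],a[3] if len(a)>3 else None)
E
python3 go.py 0.33 -0.19 0.2 -90; python3 go.py 0.5014 -0.1907 0.1 -90
```

```text
shift [-0.2196  0.0146 -0.2639] turn -1.137 | pos [ 0.2417 -0.5217  0.2146] rpy [ -90.    -0.  -155.1] F [-0.5 -0.1 -0.4] op 0.0919 t 0.75 j6 -12
shift [-0.3748  0.1146 -0.1912] turn -1.137 | pos [ 0.2417 -0.5217  0.2146] rpy [ -90.    -0.  -155.1] F [-0.5 -0.1 -0.4] op 0.0919 t 0.75 j6 -12
```

```bash
python3 -m jog '0.0919 -0.037 0.01 -0.044 -0.18; 0.0919 -0.073 0.01 -0.088 -0.36; 0.0919 -0.110 0.015 -0.132 -0.54; 0.0919 -0.146 0.015 -0.176 -0.72; 0.0919 -0.183 0.015 -0.220 -0.9; 0.0919 -0.2196 0.0146 -0.2639 -1.05; 0.0919 -0.2196 0.0146 -0.2639 -1.137; 0.0919 -0.2196 0.0146 -0.2639 -1.137' 30; python3 go.py 0.5014 -0.1907 0.09 -90
```

```text
time: 1.75
ee_pos: [0.3302, -0.1897, 0.2003]
orientation: [-90.0, -0.0, -90.0]
wrist_force: [0.2, 0.9, 0.2]
opening: 0.0922
shift [0.001  0.1103 0.1711] turn 0.0 | pos [ 0.3302 -0.1897  0.2003] rpy [-90.  -0. -90.] F [0.2 0.9 0.2] op 0.0922 t 1.75 j6 -48
```

```bash
python3 -m jog '0.08 0.001 0.02 0.045 0; 0.08 0.001 0.05 0.09 0; 0.08 0.001 0.08 0.135 0; 0.08 0.001 0.11 0.171 0; 0.08 0.001 0.11 0.171 0;0.08 0.001 0.11 0.171 0'; python3 go.py 0.5014 -0.1907 0.019 -90; python3 - <<'E'
from h import *
for n in('top','side'): cv2.imwrite(f'pics/{n}1.png',optics.capture(n))
E
```

```text
time: 2.5
ee_pos: [0.501, -0.1914, 0.0907]
orientation: [-90.0, -0.1, -90.1]
wrist_force: [-0.1, 0.4, 0.5]
opening: 0.0799
shift [-0.0008  0.0717  0.0004] turn -0.001 | pos [ 0.501  -0.1914  0.0907] rpy [-90.   -0.1 -90.1] F [-0.1  0.4  0.5] op 0.0799 t 2.5 j6 -34
```

View pics/side1.png

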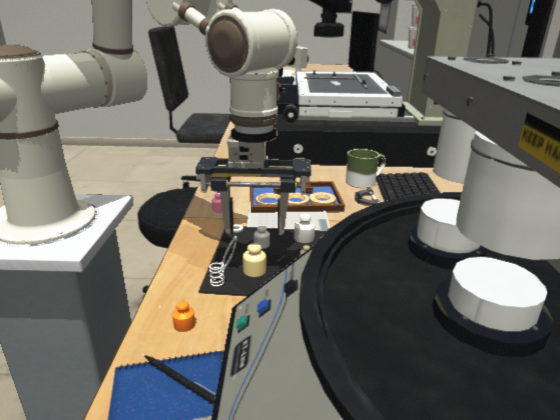

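View pics/top1.png

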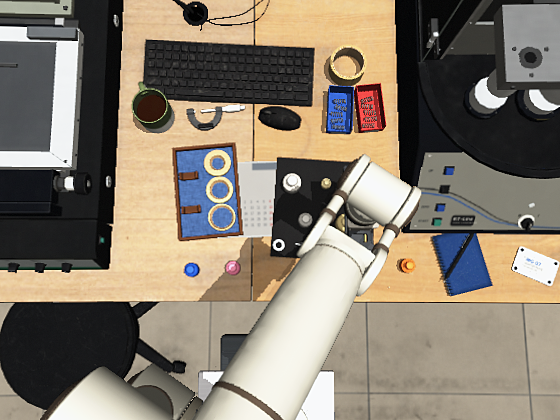

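The gripper is centred over the large brass weight: fingertips at (228,237) and (283,237) in the side view straddle the weight at (255,260). Its long side runs along the jaw direction. Next is the descent and grip.

```bash
python3 -m jog '0.08 -0.0008 0.03 0 0; 0.08 -0.0008 0.06 0 0; 0.08 -0.0008 0.0717 0 0; 0.08 -0.0008 0.0717 0 0; 0.03 -0.0008 0.0717 0 0; 0.03 -0.0008 0.0717 0 0; 0.03 -0.0008 0.0717 0 0;0.03 -0.0008 0.0717 0 0' 35; python3 -m jog '0.03 0 0 0 0;0.03 0 0 0 0;0.03 0 -0.03 0 0;0.03 0 -0.07 0 0;0.03 0 -0.09 0 0;0.03 0 -0.09 0 0';  python3 go.py 0.5145 0.109 0.115 -90
```

```text
time: 3.6
ee_pos: [0.5009, -0.1911, 0.0204]
orientation: [-90.0, -0.1, -90.0]
wrist_force: [-3.4, 0.2, 4.7]
opening: 0.0423
time: 4.35
ee_pos: [0.5017, -0.1912, 0.1112]
orientation: [-89.8, -0.2, -90.0]
wrist_force: [1.2, 0.2, -4.8]
opening: 0.0424
shift [-0.3002 -0.0048  0.0126] turn -0.001 | pos [ 0.5017 -0.1912  0.1112] rpy [-89.8  -0.2 -90. ] F [ 1.2  0.2 -4.8] op 0.0424 t 4.35 j6 -34
```

```bash
python3 -m jog '0.03 -0.04 0 0.002 0;0.03 -0.09 0 0.004 0;0.03 -0.14 0 0.006 0;0.03 -0.19 0 0.008 0;0.03 -0.24 0 0.01 0;0.03 -0.28 0 0.0126 0;0.03 -0.3002 0 0.0126 0;0.03 -0.3002 0 0.0126 0'; python3 -m jog '0.03 0 0 0 0;0.03 0 0 0 0'; python3 go.py 0.5145 0.109 0.05 -90; python3 - <<'E'
from h import *
for n in('top','side'): cv2.imwrite(f'pics/{n}2.png',optics.capture(n))
E
```

```text
time: 5.35
ee_pos: [0.5128, 0.1103, 0.1079]
orientation: [-90.0, -0.2, -89.9]
wrist_force: [0.6, 0.7, -4.7]
opening: 0.0424
time: 5.6
ee_pos: [0.5122, 0.1095, 0.107]
orientation: [-90.1, -0.2, -90.0]
wrist_force: [0.5, 0.1, -5.5]
opening: 0.0427
shift [0.0003 0.057  0.0024] turn 0.001 | pos [0.5122 0.1095 0.107 ] rpy [-90.1  -0.2 -90. ] F [ 0.5  0.1 -5.5] op 0.0427 t 5.6 j6 -1
```

View pics/side2.png

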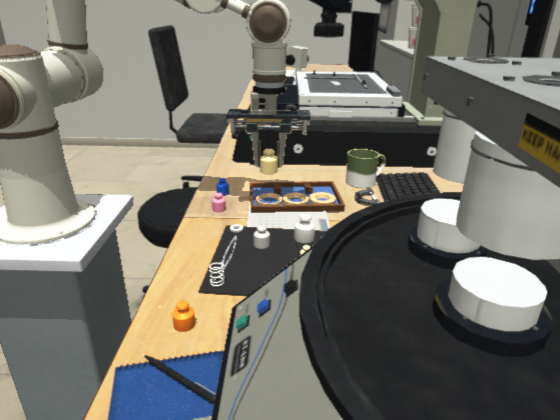

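The side view shows the large weight held upright at (268,163), above the left-hand cup at (269,199). Lowering it now.

```bash
python3 -m jog '0.03 0.0003 0.02 0.0024 0;0.03 0.0003 0.04 0.0024 0;0.03 0.0003 0.057 0.0024 0;0.03 0.0003 0.057 0.0024 0'; python3 go.py 0.5145 0.109 0.028 -90
```

```text
time: 6.2
ee_pos: [0.5138, 0.1088, 0.0492]
orientation: [-90.2, -0.2, -90.0]
wrist_force: [-0.1, -0.5, -4.2]
opening: 0.0421
shift [-0.0003  0.0212  0.0008] turn 0.0 | pos [0.5138 0.1088 0.0492] rpy [-90.2  -0.2 -90. ] F [-0.1 -0.5 -4.2] op 0.0421 t 6.2 j6 -1
```

```bash
python3 -m jog '0.03 -0.0003 0.01 0.001 0;0.03 -0.0003 0.018 0.001 0;0.03 -0.0003 0.021 0.001 0;0.03 -0.0003 0.021 0.001 0'; python3 go.py 0.5145 0.109 0.028 -90;python3 - <<'E'
from h import *
for n in('side','top'):
    im=optics.capture(n); a=im[150:230,200:380] if n=='side' else im[140:245,165:285]
    cv2.imwrite(f'pics/{n}3.png',cv2.resize(a,None,fx=4,fy=4,interpolation=2))
E
```

```text
time: 6.7
ee_pos: [0.5146, 0.1091, 0.028]
orientation: [-90.3, -0.2, -90.0]
wrist_force: [-1.0, -0.2, -3.2]
opening: 0.0429
shift [ 0.0001  0.     -0.0001] turn 0.0 | pos [0.5146 0.1091 0.028 ] rpy [-90.3  -0.2 -90. ] F [-1.  -0.2 -3.2] op 0.0429 t 6.7 j6 -1
```

View pics/side3.png

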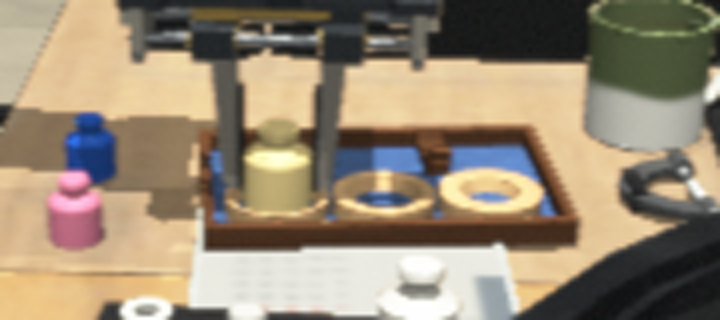

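The weight is inside the near cup's well. I'll open the fingers a little and rise.

```bash
python3 -m jog '0.03 0 0.0005 0 0;0.044 0 0.0005 0 0;0.052 0 0.0005 0 0;0.052 0 0.0005 0 0;0.052 0 -0.03 0 0;0.052 0 -0.07 0 0;0.06 0 -0.11 0 0;0.06 0 -0.11 0 0'; python3 go.py 0.5854 -0.2361 0.14 -90;python3 - <<'E'
from h import *
for n in('side',):
    im=optics.capture(n); a=im[150:230,200:380] if n=='side' else im[140:245,165:285]
    cv2.imwrite(f'pics/{n}4.png',cv2.resize(a,None,fx=4,fy=4,interpolation=2))
E
```

```text
time: 7.8
ee_pos: [0.5185, 0.1094, 0.1426]
orientation: [-89.7, -0.2, -90.0]
wrist_force: [-0.3, 0.5, -0.3]
opening: 0.06
shift [0.3455 0.0041 0.0669] turn 0.0 | pos [0.5185 0.1094 0.1426] rpy [-89.7  -0.2 -90. ] F [-0.3  0.5 -0.3] op 0.06 t 7.8 j6 -1
```

View pics/side4.png

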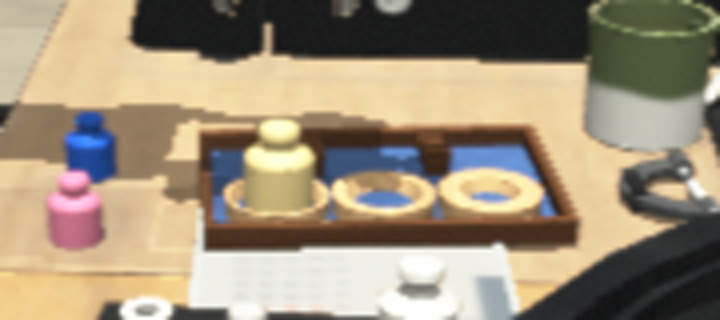

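The large weight stands in its cup. The medium one is next.

```bash
python3 -m jog '0.06 0.05 0 0.01 0;0.06 0.1 0 0.02 0;0.06 0.15 0 0.03 0;0.06 0.2 0 0.04 0;0.06 0.25 0 0.05 0;0.06 0.3 0 0.06 0;0.06 0.3455 0 0.067 0;0.06 0.3455 0 0.067 0'; python3 -m jog '0.06 0 0 0 0'; python3 go.py 0.5854 -0.2361 0.07 -90;python3 - <<'E'
from h import *
for n in('side','top'): cv2.imwrite(f'pics/{n}5.png',optics.capture(n))
E
```

```text
time: 8.85
ee_pos: [0.5828, -0.2386, 0.1391]
orientation: [-90.1, -0.1, -90.2]
wrist_force: [-0.6, 1.0, 0.4]
opening: 0.06
time: 8.98
ee_pos: [0.582, -0.2376, 0.1374]
orientation: [-90.2, -0.0, -90.2]
wrist_force: [0.2, 1.3, 0.9]
opening: 0.0595
shift [-0.0016  0.0674  0.0037] turn -0.004 | pos [ 0.582  -0.2376  0.1374] rpy [-90.2  -0.  -90.2] F [0.2 1.3 0.9] op 0.0595 t 8.97 j6 -33
```

View pics/side5.png

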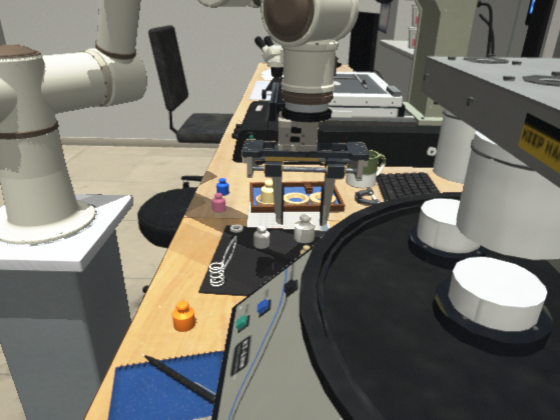

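View pics/top5.png

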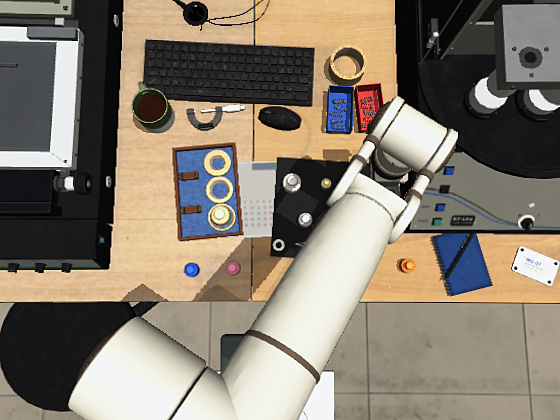

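```bash
python3 - <<'E'
from h import *
def tri(a,b):
    o1,d1=ray('top',a);o2,d2=ray('side',b);d1/=np.linalg.norm(d1);d2/=np.linalg.norm(d2)
    s=np.linalg.lstsq(np.c_[d1,-d2],o2-o1,rcond=None)[0];p,q=o1+s[0]*d1,o2+s[1]*d2;print((p+q)/2,np.linalg.norm(p-q))
tri((448,173),(291,286)) # top switch
tri((438,206),(264,303)); tri((437,221),(243,321))
for z in(0,.05,.1,.15,.2): print(z,atz('top',(401,230),z),atz('top',(418,152),z),atz('top',(415,100),z))
im=cv2.imread('pics/top0.png'); cv2.imwrite('pics/tt.png',cv2.resize(im[90:250,380:540],None,fx=4,fy=4,interpolation=2))
im=cv2.imread('pics/side0.png'); cv2.imwrite('pics/ss.png',cv2.resize(im[190:420,180:380],None,fx=3,fy=2.6,interpolation=2))
E
```

```text
[ 0.58248327 -0.40799112  0.13488763] 0.034756550319910325
[ 0.53082882 -0.39580421  0.09196703] 0.002794622858981649
[ 0.50072506 -0.40099892  0.06355717] 0.0007007900272340012
0 [ 0.48638657 -0.33179838  0.        ] [ 0.68436868 -0.38091261  0.        ] [ 0.82097611 -0.37784809  0.        ]
0.05 [ 0.480967   -0.31940691  0.05      ] [ 0.67097327 -0.36654254  0.05      ] [ 0.80207738 -0.36360148  0.05      ]
0.1 [ 0.47554744 -0.30701544  0.1       ] [ 0.65757786 -0.35217247  0.1       ] [ 0.78317865 -0.34935486  0.1       ]
0.15 [ 0.47012787 -0.29462398  0.15      ] [ 0.64418245 -0.3378024   0.15      ] [ 0.76427992 -0.33510825  0.15      ]
0.2 [ 0.4647083  -0.28223251  0.2       ] [ 0.63078704 -0.32343234  0.2       ] [ 0.74538118 -0.32086164  0.2       ]
```

View pics/tt.png

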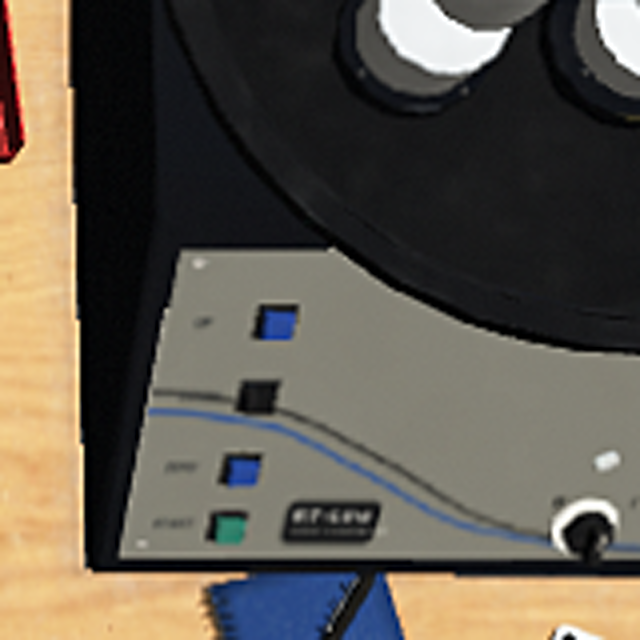

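View pics/ss.png

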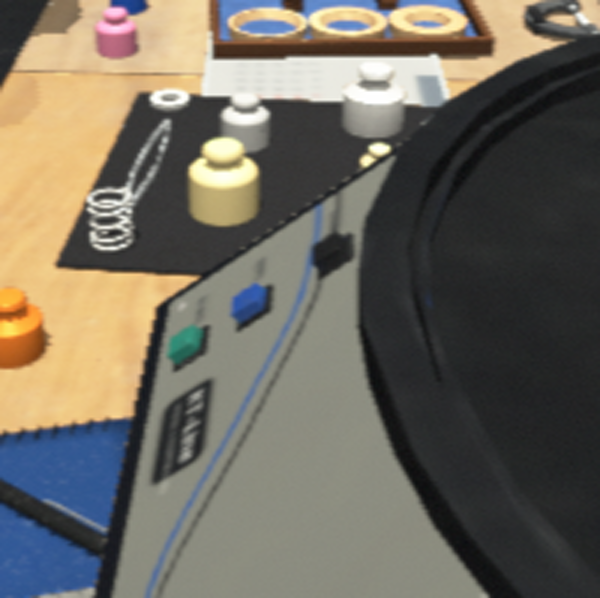

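The tester's side face is at y ≈ -0.33 and the gripper body reaches -0.274, so there is clearance. Descending on the medium brass weight.

```bash
python3 -m jog '0.06 -0.0016 0.03 0.0037 0;0.06 -0.0016 0.0674 0.0037 0;0.06 -0.0016 0.0674 0.0037 0;0.06 -0.0016 0.0674 0.0037 0'; python3 go.py 0.5854 -0.2361 0.0185 -90;
```

```text
time: 9.57
ee_pos: [0.5862, -0.2355, 0.0717]
orientation: [-90.2, -0.1, -90.1]
wrist_force: [-0.4, 0.2, 0.6]
opening: 0.0603
shift [ 0.0005  0.0532 -0.0006] turn -0.002 | pos [ 0.5862 -0.2355  0.0717] rpy [-90.2  -0.1 -90.1] F [-0.4  0.2  0.6] op 0.0603 t 9.57 j6 -33
```

```bash
python3 -m jog '0.06 0.0005 0.03 -0.0006 0;0.06 0.0005 0.0532 -0.0006 0;0.06 0.0005 0.0532 -0.0006 0;0.06 0.0005 0.0532 -0.0006 0;0.02 0.0005 0.0532 -0.0006 0;0.02 0.0005 0.0532 -0.0006 0;0.02 0.0005 0.0532 -0.0006 0;0.02 0.0005 0.0532 -0.0006 0' 30; python3 -m jog '0.02 0 0 0 0;0.02 0 0 0 0;0.02 0 -0.03 0 0;0.02 0 -0.07 0 0;0.02 0 -0.115 0 0;0.02 0 -0.115 0 0';  python3 go.py 0.582 0.116 0.13 -90
```

```text
time: 10.58
ee_pos: [0.5853, -0.2363, 0.0189]
orientation: [-90.2, -0.1, -90.1]
wrist_force: [-2.8, 0.3, 3.9]
opening: 0.0318
time: 11.32
ee_pos: [0.5884, -0.2375, 0.1381]
orientation: [-89.8, -0.4, -90.1]
wrist_force: [0.8, -0.0, -1.7]
opening: 0.0316
shift [-0.3535  0.0058 -0.0071] turn -0.002 | pos [ 0.5884 -0.2375  0.1381] rpy [-89.8  -0.4 -90.1] F [ 0.8 -0.  -1.7] op 0.0316 t 11.32 j6 -33
```

```bash
python3 -m jog '0.02 -0.04 0 0 0;0.02 -0.09 0 -0.002 0;0.02 -0.145 0 -0.003 0;0.02 -0.2 0 -0.004 0;0.02 -0.255 0 -0.006 0;0.02 -0.305 0 -0.007 0;0.02 -0.34 0 -0.007 0;0.02 -0.3535 0 -0.007 0'; python3 -m jog '0.02 0 0 0 0;0.02 0 0 0 0;0.02 0 0 0 0'; python3 go.py 0.582 0.116 0.05 -90
```

```text
time: 12.32
ee_pos: [0.5805, 0.1178, 0.1335]
orientation: [-89.9, -0.4, -90.0]
wrist_force: [0.0, 0.5, -1.6]
opening: 0.0318
time: 12.7
ee_pos: [0.5807, 0.1166, 0.1333]
orientation: [-90.0, -0.4, -90.1]
wrist_force: [0.4, 1.5, -1.7]
opening: 0.0315
shift [0.0001 0.0833 0.0013] turn -0.001 | pos [0.5807 0.1166 0.1333] rpy [-90.   -0.4 -90.1] F [ 0.4  1.5 -1.7] op 0.0315 t 12.7 j6 0
```

```bash
python3 -m jog '0.02 0.0005 0.02 0.0013 0;0.02 0.0005 0.05 0.0013 0;0.02 0.0005 0.0833 0.0013 0;0.02 0.0005 0.0833 0.0013 0;0.02 0.0005 0.0833 0.0013 0'; python3 go.py 0.582 0.116 0.0265 -90;python3 - <<'E'
from h import *
for n in('side',):
    im=optics.capture(n); a=im[150:230,200:380] if n=='side' else im[140:245,165:285]
    cv2.imwrite(f'pics/{n}6.png',cv2.resize(a,None,fx=4,fy=4,interpolation=2))
E
```

```text
time: 13.32
ee_pos: [0.5826, 0.1153, 0.0506]
orientation: [-89.9, -0.4, -90.1]
wrist_force: [-0.1, 0.6, -1.8]
opening: 0.0315
shift [-0.0008  0.0241 -0.0006] turn -0.001 | pos [0.5826 0.1153 0.0506] rpy [-89.9  -0.4 -90.1] F [-0.1  0.6 -1.8] op 0.0315 t 13.32 j6 0
```

View pics/side6.png

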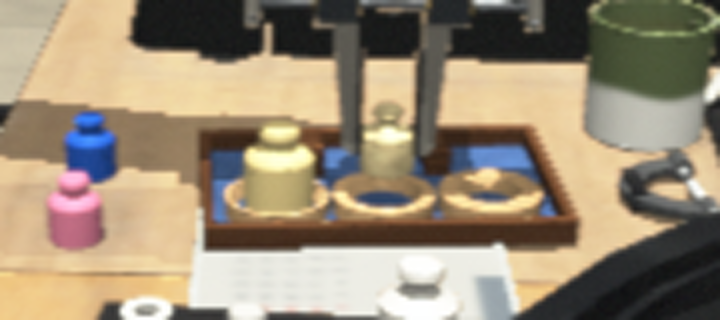

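```bash
python3 - <<'E'
from h import *
print((proj('side',np.array([[.5826,.1153,.0376],[.582,.116,.0205],[.5145,.109,.0115+.016],[.592,.116,.0205]]))-[200,150])*4)
E
```

```text
[[384.5269118  164.08749186]
 [382.66574841 188.43845889]
 [275.40832027 180.37264117]
 [398.51390998 188.80973184]]
```

```bash
python3 -m jog '0.02 -0.0008 0.01 -0.0016 0;0.02 -0.0008 0.02 -0.0016 0;0.02 -0.0008 0.0241 -0.0016 0;0.02 -0.0008 0.0241 -0.0016 0'; python3 go.py 0.581 0.116 0.0255 -90; python3 -m jog '0.02 0 0.001 0 0;0.034 0 0.001 0 0;0.042 0 0.001 0 0;0.042 0 0.001 0 0;0.042 0 -0.03 0 0;0.042 0 -0.07 0 0;0.05 0 -0.11 0 0;0.05 0 -0.11 0 0';python3 go.py 0.6009 -0.1462 0.13 -90;python3 - <<'E'
from h import *
for n in('side',):
    im=optics.capture(n); a=im[150:230,200:380] if n=='side' else im[140:245,165:285]
    cv2.imwrite(f'pics/{n}7.png',cv2.resize(a,None,fx=4,fy=4,interpolation=2))
E
```

```text
time: 13.88
ee_pos: [0.5812, 0.116, 0.0266]
orientation: [-89.9, -0.4, -90.1]
wrist_force: [-0.3, 0.2, -1.1]
opening: 0.0313
shift [ 0.      0.0011 -0.0002] turn -0.001 | pos [0.5812 0.116  0.0266] rpy [-89.9  -0.4 -90.1] F [-0.3  0.2 -1.1] op 0.0313 t 13.88 j6 0
time: 14.88
ee_pos: [0.5839, 0.1168, 0.141]
orientation: [-89.4, -0.4, -90.1]
wrist_force: [-0.0, -0.7, -0.3]
opening: 0.05
shift [0.2629 0.0129 0.0172] turn -0.001 | pos [0.5839 0.1168 0.141 ] rpy [-89.4  -0.4 -90.1] F [-0.  -0.7 -0.3] op 0.05 t 14.88 j6 0
```

View pics/side7.png

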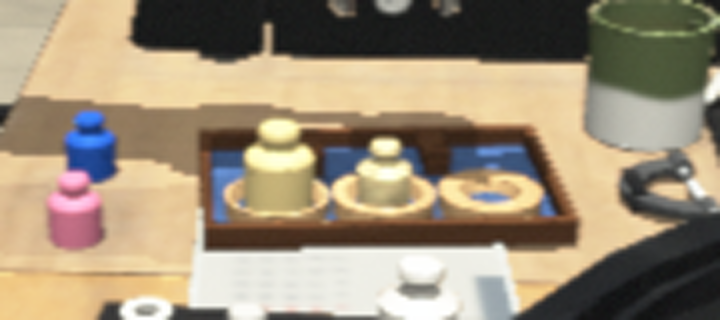

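The medium weight is in its cup. Now the small one.

```bash
python3 -m jog '0.05 0.04 0 0.004 0;0.05 0.09 0.003 0.008 0;0.05 0.14 0.006 0.012 0;0.05 0.19 0.01 0.016 0;0.05 0.235 0.0129 0.0172 0;0.05 0.2629 0.0129 0.0172 0;0.05 0.2629 0.0129 0.0172 0;0.05 0.2629 0.0129 0.0172 0'; python3 go.py 0.6009 -0.1462 0.05 -90
```

```text
time: 15.92
ee_pos: [0.5985, -0.1451, 0.1261]
orientation: [-89.8, -0.3, -90.1]
wrist_force: [0.2, -0.3, -0.4]
opening: 0.0499
shift [0.0007 0.0761 0.0021] turn -0.001 | pos [ 0.5985 -0.1451  0.1261] rpy [-89.8  -0.3 -90.1] F [ 0.2 -0.3 -0.4] op 0.0499 t 15.93 j6 -25
```

```bash
python3 -m jog '0.05 0 0.03 0 0;0.05 0 0.06 0 0;0.05 0 0.078 0 0;0.05 0 0.078 0 0'; python3 go.py 0.6009 -0.1462 0.016 -90;python3 - <<'E'
from h import *
for n in('side',):
    im=optics.capture(n); a=im[190:290,200:380]
    cv2.imwrite(f'pics/{n}8.png',cv2.resize(a,None,fx=4,fy=4,interpolation=2))
E
```

```text
time: 16.42
ee_pos: [0.5977, -0.1441, 0.0465]
orientation: [-89.9, -0.2, -90.0]
wrist_force: [0.2, -0.7, -0.2]
opening: 0.0497
shift [0.002  0.0305 0.0032] turn 0.0 | pos [ 0.5977 -0.1441  0.0465] rpy [-89.9  -0.2 -90. ] F [ 0.2 -0.7 -0.2] op 0.0497 t 16.43 j6 -25
```

View pics/side8.png

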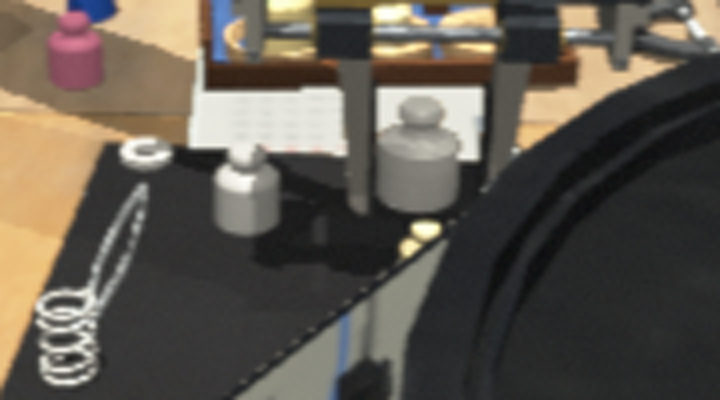

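The small weight's knob at (425,230) in the crop lies between the fingers at (355,190) and (500,180). Descending with a 3 mm correction in x.

```bash
python3 -m jog '0.05 0.002 0.01 0.0032 0;0.05 0.002 0.02 0.0032 0;0.05 0.002 0.0305 0.0032 0;0.05 0.002 0.0305 0.0032 0;0.05 0.002 0.0305 0.0032 0'; python3 go.py 0.6009 -0.1462 0.016 -90
```

```text
time: 17.1
ee_pos: [0.6022, -0.147, 0.0177]
orientation: [-89.8, -0.3, -90.0]
wrist_force: [-0.1, -0.3, -0.3]
opening: 0.0497
shift [-0.0008  0.0017 -0.0013] turn -0.0 | pos [ 0.6022 -0.147   0.0177] rpy [-89.8  -0.3 -90. ] F [-0.1 -0.3 -0.3] op 0.0497 t 17.1 j6 -25
```

```bash
python3 -m jog '0.05 -0.0008 0.002 -0.0013 0;0.05 -0.0008 0.002 -0.0013 0;0.012 -0.0008 0.002 -0.0013 0;0.012 -0.0008 0.002 -0.0013 0;0.012 -0.0008 0.002 -0.0013 0;0.012 -0.0008 0.002 -0.0013 0;0.012 -0.0008 0.002 -0.0013 0' 20;  python3 go.py 0.6009 -0.1462 0.016 -90; python3 -m jog '0.012 0 0 0 0;0.012 0 -0.01 0 0;0.012 0 -0.03 0 0;0.012 0 -0.06 0 0;0.012 0 -0.1 0 0;0.012 0 -0.1 0 0'; python3 go.py 0.6495 0.1229 0.12 -90; python3 - <<'E'
from h import *
for n in('side',):
    im=optics.capture(n); a=im[150:270,200:380]
    cv2.imwrite(f'pics/{n}9.png',cv2.resize(a,None,fx=4,fy=4,interpolation=2))
E
```

```text
time: 17.98
ee_pos: [0.6007, -0.1462, 0.0156]
orientation: [-89.8, -0.3, -90.0]
wrist_force: [-0.7, -1.3, 0.6]
opening: 0.0214
shift [-0.     -0.0004  0.0002] turn -0.0 | pos [ 0.6007 -0.1462  0.0156] rpy [-89.8  -0.3 -90. ] F [-0.7 -1.3  0.6] op 0.0214 t 17.98 j6 -25
time: 18.73
ee_pos: [0.6037, -0.1471, 0.1214]
orientation: [-89.3, -0.5, -90.0]
wrist_force: [0.1, 0.3, -0.9]
opening: 0.0218
shift [-0.2701 -0.0005  0.0457] turn -0.0 | pos [ 0.6037 -0.1471  0.1214] rpy [-89.3  -0.5 -90. ] F [ 0.1  0.3 -0.9] op 0.0218 t 18.73 j6 -25
```

View pics/side9.png

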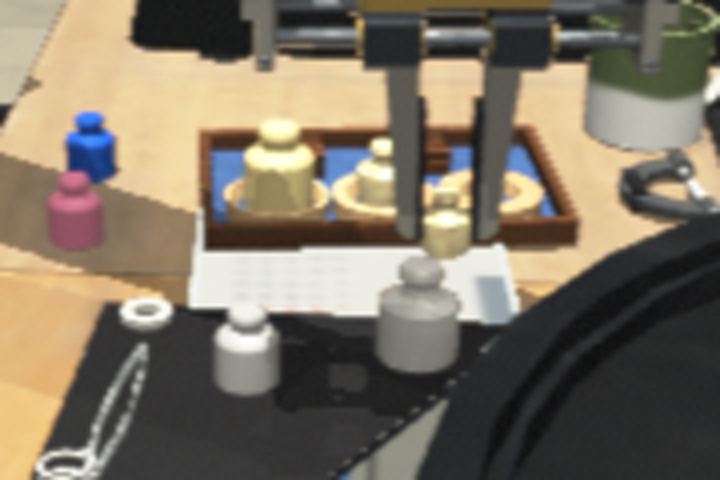

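The small weight is held upright. Carrying it to the far cup.

```bash
python3 -m jog '0.012 -0.04 0 0.007 0;0.012 -0.08 0 0.014 0;0.012 -0.125 0 0.021 0;0.012 -0.17 0 0.03 0;0.012 -0.215 0 0.038 0;0.012 -0.25 0 0.0457 0;0.012 -0.27 0 0.0457 0;0.012 -0.27 0 0.0457 0'; python3 -m jog '0.012 0 0 0 0;0.012 0 0 0 0'; python3 go.py 0.6495 0.1229 0.045 -90
```

```text
time: 19.77
ee_pos: [0.6468, 0.1243, 0.1158]
orientation: [-89.7, -0.4, -89.9]
wrist_force: [-0.3, -0.8, -0.7]
opening: 0.0216
time: 20.02
ee_pos: [0.6466, 0.123, 0.1156]
orientation: [-89.7, -0.4, -90.0]
wrist_force: [-0.1, 0.5, -0.8]
opening: 0.0217
shift [-0.0005  0.0707  0.0025] turn 0.0 | pos [0.6466 0.123  0.1156] rpy [-89.7  -0.4 -90. ] F [-0.1  0.5 -0.8] op 0.0217 t 20.02 j6 1
```

```bash
python3 -m jog '0.012 0 0.03 0.001 0;0.012 0 0.055 0.002 0;0.012 0 0.075 0.002 0;0.012 0 0.075 0.002 0;0.012 0 0.075 0.002 0'; python3 go.py 0.6495 0.1229 0.0235 -90; python3 - <<'E'
from h import *
for n in('side','top'):
    im=optics.capture(n); a=im[150:230,200:380] if n=='side' else im[140:245,165:285]
    cv2.imwrite(f'pics/{n}10.png',cv2.resize(a,None,fx=4,fy=4,interpolation=2))
s=arm.read_state()['ee_pos']
print((proj('side',np.array([s+[0,0,.004],[.6495,.1229,.0205]]))-[200,150])*4)
E
```

```text
time: 20.65
ee_pos: [0.6499, 0.1222, 0.0417]
orientation: [-89.6, -0.4, -90.0]
wrist_force: [-0.6, -0.4, -0.4]
opening: 0.0221
shift [-0.0008  0.0182 -0.0005] turn -0.0 | pos [0.6499 0.1222 0.0417] rpy [-89.6  -0.4 -90. ] F [-0.6 -0.4 -0.4] op 0.0221 t 20.65 j6 1
[[492.58455344 149.43215052]
 [488.99330363 186.42637057]]
```

View pics/side10.png

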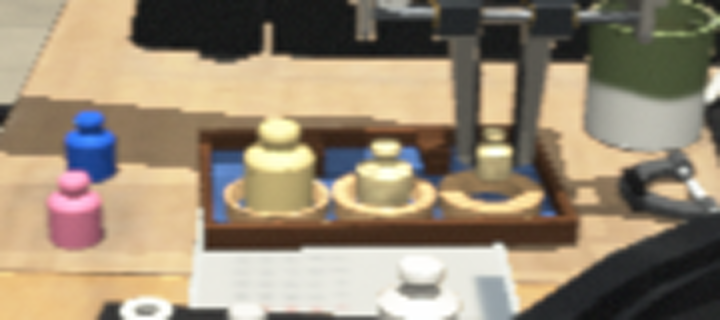

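The weight's offset from the cup (about 3.5 crop px) matches the expected perspective, so it's aligned. Lower and release.

```bash
python3 -m jog '0.012 -0.0008 0.008 -0.0005 0;0.012 -0.0008 0.014 -0.0005 0;0.012 -0.0008 0.018 -0.0005 0;0.012 -0.0008 0.0185 -0.0005 0;0.012 -0.0008 0.0185 -0.0005 0'; python3 go.py 0.6495 0.1229 0.0235 -90; python3 -m jog '0.024 0 0 0 0;0.032 0 0 0 0;0.032 0 0 0 0;0.032 0 -0.03 0 0;0.032 0 -0.07 0 0;0.04 0 -0.11 0 0;0.04 0 -0.11 0 0';python3 go.py 0.446 -0.1306 0.13 -95.6;python3 - <<'E'
from h import *
for n in('side',):
    im=optics.capture(n); a=im[150:270,200:380] if n=='side' else im[140:245,165:285]
    cv2.imwrite(f'pics/{n}11.png',cv2.resize(a,None,fx=4,fy=4,interpolation=2))
E
```

```text
time: 21.38
ee_pos: [0.6499, 0.123, 0.0237]
orientation: [-89.5, -0.4, -90.0]
wrist_force: [-0.2, -0.6, -0.5]
opening: 0.0216
shift [ 0.0001  0.0002 -0.0004] turn -0.0 | pos [0.6499 0.123  0.0237] rpy [-89.5  -0.4 -90. ] F [-0.2 -0.6 -0.5] op 0.0216 t 21.38 j6 1
time: 22.25
ee_pos: [0.6519, 0.124, 0.1385]
orientation: [-89.0, -0.4, -90.0]
wrist_force: [0.6, 0.3, 0.1]
opening: 0.0402
shift [ 0.2545  0.0069 -0.2061] turn 0.098 | pos [0.6519 0.124  0.1385] rpy [-89.   -0.4 -90. ] F [0.6 0.3 0.1] op 0.0402 t 22.25 j6 1
```

View pics/side11.png

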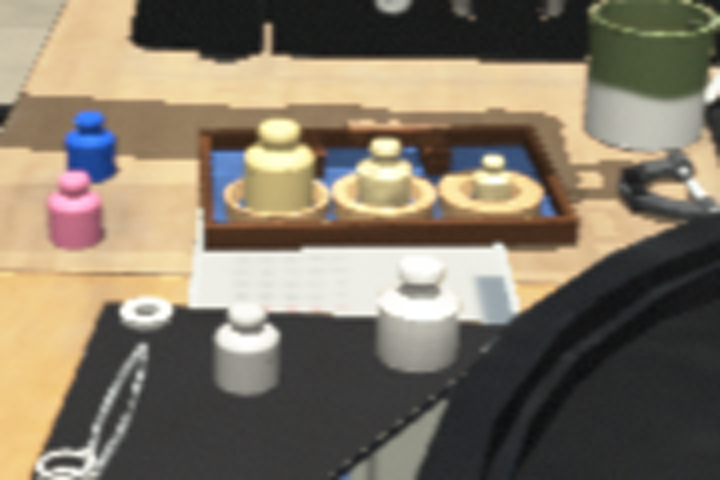

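All three brass weights stand in their cups and the steel pair is untouched. On to the tweezers.

```bash
python3 -m jog '0.04 0.035 0 -0.029 0.014;0.04 0.07 0 -0.058 0.028;0.04 0.105 0.001 -0.087 0.042;0.04 0.14 0.003 -0.115 0.056;0.04 0.175 0.005 -0.145 0.07;0.04 0.21 0.006 -0.175 0.085;0.04 0.245 0.007 -0.206 0.098;0.04 0.2545 0.007 -0.206 0.098'; python3 -m jog '0.04 0 0 0 0;0.04 0 0 0 0'; python3 go.py 0.446 -0.1306 0.04 -95.6
```

```text
time: 23.3
ee_pos: [0.4418, -0.1313, 0.1261]
orientation: [-89.5, -0.3, -95.8]
wrist_force: [-0.2, 0.2, 0.3]
opening: 0.0398
time: 23.55
ee_pos: [0.4419, -0.1304, 0.1254]
orientation: [-89.5, -0.2, -95.7]
wrist_force: [0.0, 0.4, -0.3]
opening: 0.0396
shift [-0.0006  0.0855  0.0034] turn -0.002 | pos [ 0.4419 -0.1304  0.1254] rpy [-89.5  -0.2 -95.7] F [ 0.   0.4 -0.3] op 0.0396 t 23.55 j6 -26
```

```bash
python3 -m jog '0.04 0 0.03 0 0;0.04 0 0.06 0 0;0.04 0 0.085 0 0;0.04 0 0.085 0 0;0.04 0 0.085 0 0'; python3 go.py 0.446 -0.1306 0.0075 -95.6; python3 - <<'E'
from h import *
for n in('side',):
    im=optics.capture(n); a=im[190:310,180:360]
    cv2.imwrite(f'pics/{n}12.png',cv2.resize(a,None,fx=4,fy=4,interpolation=2))
e=[[.446+s*.061*.098,-.1306+s*.061*.995,.009] for s in(-1,0,1)]
print((proj('side',np.array(e+[arm.read_state()['ee_pos']]))-[180,190])*4)
E
```

```text
time: 24.18
ee_pos: [0.4435, -0.1307, 0.0413]
orientation: [-89.5, -0.2, -95.7]
wrist_force: [0.4, 0.2, -0.8]
opening: 0.0399
shift [-0.0005  0.0338  0.0022] turn -0.001 | pos [ 0.4435 -0.1307  0.0413] rpy [-89.5  -0.2 -95.7] F [ 0.4  0.2 -0.8] op 0.0399 t 24.18 j6 -26
[[170.60515248 312.00309099]
 [199.28490462 244.71683156]
 [224.56195295 185.41104749]
 [192.34883275 188.9018306 ]]
```

View pics/side12.png

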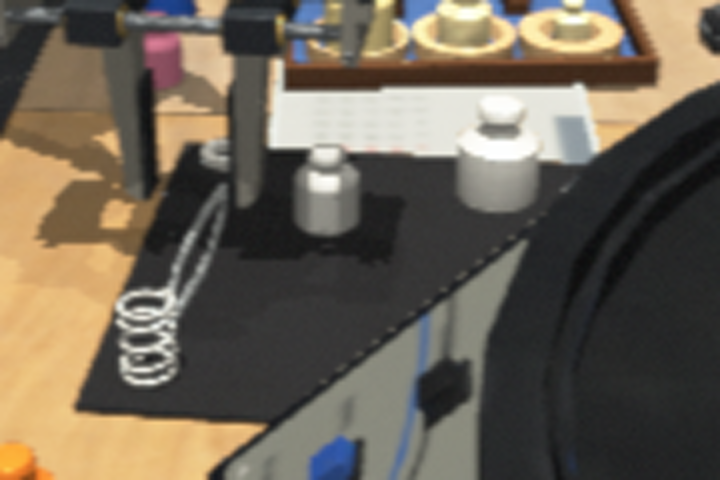

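The tweezers run from (170,310) to (225,185) in the crop, as predicted, and lie between the fingers. Descend and close lightly.

```bash
python3 -m jog '0.04 -0.0005 0.012 0.0022 0;0.04 -0.0005 0.024 0.0022 0;0.04 -0.0005 0.033 0.0022 0;0.04 -0.0005 0.033 0.0022 0;0.04 -0.0005 0.033 0.0022 0'; python3 go.py 0.446 -0.1306 0.0075 -95.6
```

```text
time: 24.85
ee_pos: [0.4463, -0.131, 0.0087]
orientation: [-89.4, -0.3, -95.7]
wrist_force: [0.6, -0.2, -0.7]
opening: 0.0399
shift [-0.0004  0.0012 -0.0004] turn -0.002 | pos [ 0.4463 -0.131   0.0087] rpy [-89.4  -0.3 -95.7] F [ 0.6 -0.2 -0.7] op 0.0399 t 24.85 j6 -26
```

```bash
python3 -m jog '0.04 0 0.0012 0 0;0.02 0 0.0012 0 0;0.005 0 0.0012 0 0;0.005 0 0.0012 0 0;0.005 0 0.0012 0 0;0.005 0 0.0012 0 0;0.005 0 0.0012 0 0' 10; python3 go.py 0.446 -0.1306 0.0075; python3 -m jog '0.005 0 0 0 0;0.005 0 -0.01 0 0;0.005 0 -0.03 0 0;0.005 0 -0.06 0 0;0.005 0 -0.1 0 0;0.005 0 -0.1 0 0'; python3 go.py 0.575 0.1878 0.115 -174; python3 - <<'E'
from h import *
for n in('side','top'):
    im=optics.capture(n); a=im[120:240,170:350]
    cv2.imwrite(f'pics/{n}13.png',cv2.resize(a,None,fx=4,fy=4,interpolation=2))
E
```

```text
time: 25.72
ee_pos: [0.4464, -0.1311, 0.0076]
orientation: [-89.4, -0.3, -95.7]
wrist_force: [0.4, -0.3, 2.0]
opening: 0.014
shift [-0.0004  0.0001 -0.0005] turn 0 | pos [ 0.4464 -0.1311  0.0076] rpy [-89.4  -0.3 -95.7] F [ 0.4 -0.3  2. ] op 0.014 t 25.73 j6 -26
time: 26.48
ee_pos: [0.4479, -0.1319, 0.1114]
orientation: [-89.0, -0.5, -95.7]
wrist_force: [0.1, -0.7, 0.2]
opening: 0.0141
shift [-0.3307 -0.0047  0.0948] turn 1.367 | pos [ 0.4479 -0.1319  0.1114] rpy [-89.   -0.5 -95.7] F [ 0.1 -0.7  0.2] op 0.0141 t 26.48 j6 -26
```

View pics/side13.png

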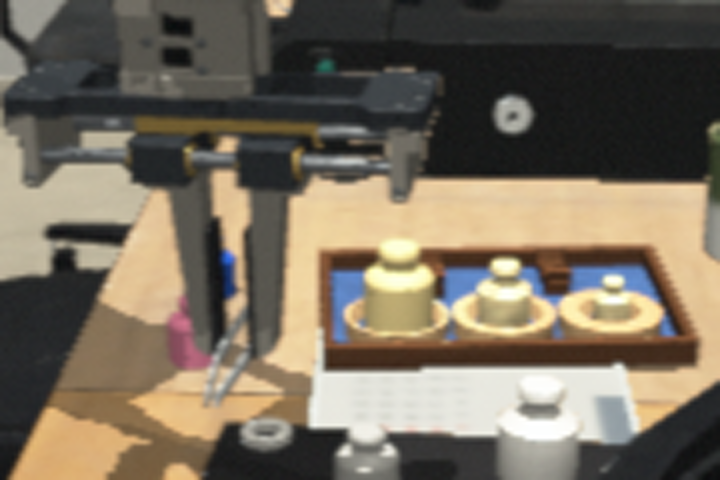

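The tweezers are held level between the pads. Carry and turn them toward the rests.

```bash
python3 -m jog '0.005 -0.04 0 0.012 0.17;0.005 -0.083 0 0.024 0.34;0.005 -0.125 0 0.036 0.51;0.005 -0.167 0 0.048 0.68;0.005 -0.21 0 0.06 0.85;0.005 -0.25 0 0.072 1.02;0.005 -0.29 -0.003 0.084 1.19;0.005 -0.3307 -0.0047 0.0948 1.367'; python3 go.py 0.575 0.1878 0.1 -174; python3 -m jog '0.005 0 0 0 0;0.005 0 0 0 0;0.005 0 0 0 0'; python3 go.py 0.575 0.1878 0.1 -174
```

```text
time: 27.58
ee_pos: [0.5717, 0.1904, 0.1097]
orientation: [-89.6, 0.4, -174.4]
wrist_force: [0.2, -0.6, -0.8]
opening: 0.0147
shift [-0.003   0.0097  0.0028] turn -0.006 | pos [0.5717 0.1904 0.1097] rpy [ -89.6    0.4 -174.4] F [ 0.2 -0.6 -0.8] op 0.0147 t 27.57 j6 92
time: 27.95
ee_pos: [0.571, 0.1891, 0.1089]
orientation: [-89.6, 0.3, -174.4]
wrist_force: [-0.3, -0.0, 0.5]
opening: 0.0145
shift [-0.0038  0.009   0.0016] turn -0.006 | pos [0.571  0.1891 0.1089] rpy [ -89.6    0.3 -174.4] F [-0.3 -0.   0.5] op 0.0145 t 27.95 j6 92
```

```bash
python3 -m jog '0.005 -0.002 0.02 0.001 -0.006;0.005 -0.004 0.04 0.0016 -0.006;0.005 -0.004 0.058 0.0016 -0.006;0.005 -0.004 0.058 0.0016 -0.006;0.005 -0.004 0.058 0.0016 -0.006'; python3 go.py 0.575 0.1878 0.0225 -174; python3 - <<'E'
from h import *
for n in('side','top'):
    im=optics.capture(n); a=im[150:230,200:380] if n=='side' else im[130:250,160:310]
    cv2.imwrite(f'pics/{n}14.png',cv2.resize(a,None,fx=4,fy=4,interpolation=2))
s=arm.read_state()['ee_pos'];y=np.radians(6)
P=[s+np.array([k*np.cos(y),k*np.sin(y),0]) for k in(-.061,.061)]
for n,o in(('side',[200,150]),('top',[160,130])): print((proj(n,np.array(P))-o)*4)
E
```

```text
time: 28.58
ee_pos: [0.5757, 0.1876, 0.0512]
orientation: [-89.6, 0.3, -174.0]
wrist_force: [0.3, 0.5, 0.3]
opening: 0.0147
shift [ 0.0008  0.0287 -0.0005] turn -0.0 | pos [0.5757 0.1876 0.0512] rpy [ -89.6    0.3 -174. ] F [0.3 0.5 0.3] op 0.0147 t 28.57 j6 91
[[281.97779824 101.57925198]
 [465.37787683  98.61663029]]
[[117.59938877 338.60079591]
 [101.98865188 137.99069328]]
```

View pics/side14.png

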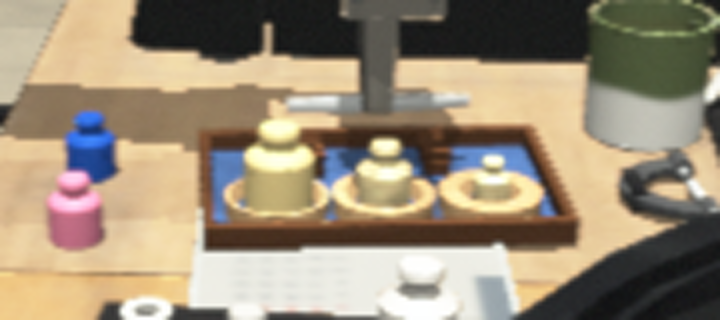

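View pics/top14.png

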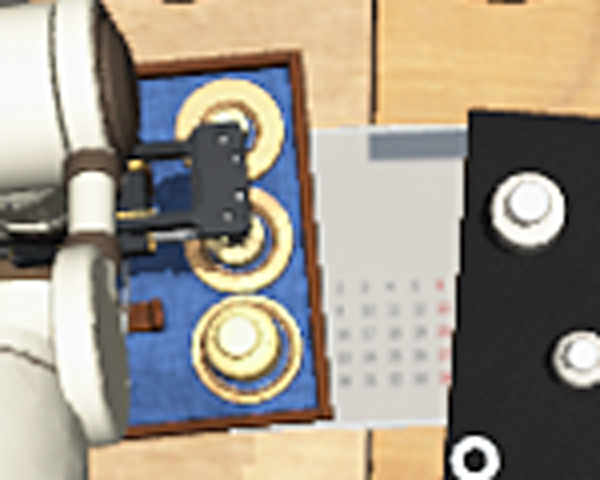

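The tweezers hang level over the rests, spanning 286–468 px in the side crop against 282–465 predicted. Lowering.

```bash
python3 -m jog '0.005 0.0012 0.01 -0.0005 0;0.005 0.0012 0.02 -0.0005 0;0.005 0.0012 0.0287 -0.0005 0;0.005 0.0012 0.0287 -0.0005 0;0.005 0.0012 0.0287 -0.0005 0'; python3 go.py 0.575 0.1878 0.0212 -174; python3 - <<'E'
from h import *
for n in('side',):
    im=optics.capture(n); a=im[150:230,200:380]
    cv2.imwrite(f'pics/{n}15.png',cv2.resize(a,None,fx=4,fy=4,interpolation=2))
E
```

```text
time: 29.3
ee_pos: [0.5752, 0.1879, 0.0232]
orientation: [-89.6, 0.4, -174.0]
wrist_force: [0.0, -0.2, -0.9]
opening: 0.0141
shift [0.0002 0.002  0.    ] turn -0.0 | pos [0.5752 0.1879 0.0232] rpy [ -89.6    0.4 -174. ] F [ 0.  -0.2 -0.9] op 0.0141 t 29.3 j6 91
```

View pics/side15.png

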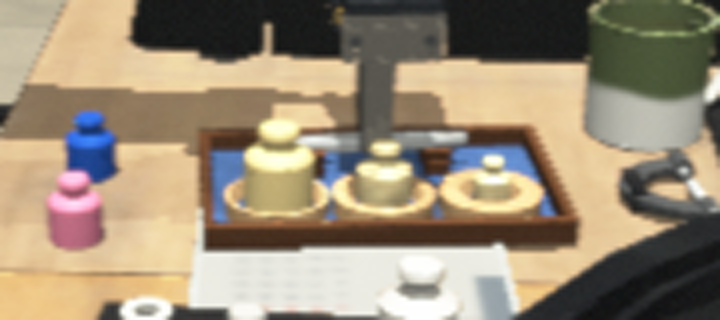

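```bash
python3 -m jog '0.005 0 0.001 0 0;0.005 0 0.002 0 0;0.005 0 0.002 0 0'; python3 go.py 0.575 0.1878 0.0212 -174;  python3 -m jog '0.016 0 0 0 0;0.02 0 0 0 0;0.02 0 0 0 0;0.02 0 0 0 0;0.02 0 -0.01 0 0;0.02 0 -0.025 0 0;0.02 0 -0.05 0 0;0.02 0 -0.09 0 0';python3 go.py 0.45 0.05 0.2 -90; python3 - <<'E'
from h import *
for n in('side',):
    im=optics.capture(n); a=im[150:230,200:380]
    cv2.imwrite(f'pics/{n}16.png',cv2.resize(a,None,fx=4,fy=4,interpolation=2))
E
```

```text
time: 29.72
ee_pos: [0.5753, 0.1879, 0.0214]
orientation: [-89.6, 0.4, -174.0]
wrist_force: [0.1, 0.2, -0.1]
opening: 0.0141
shift [0.0003 0.0002 0.0001] turn -0.0 | pos [0.5753 0.1879 0.0214] rpy [ -89.6    0.4 -174. ] F [ 0.1  0.2 -0.1] op 0.0141 t 29.73 j6 91
time: 30.72
ee_pos: [0.5739, 0.1884, 0.1123]
orientation: [-89.6, 0.3, -174.0]
wrist_force: [0.5, 0.0, 0.5]
opening: 0.0202
shift [ 0.1373 -0.0875  0.1254] turn -1.466 | pos [0.5739 0.1884 0.1123] rpy [ -89.6    0.3 -174. ] F [0.5 0.  0.5] op 0.0202 t 30.73 j6 91
```

View pics/side16.png

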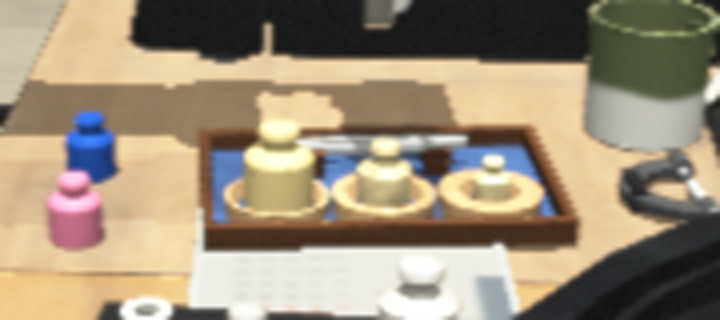

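The tweezers lie on the rests. I'll back the arm off so the top camera can see the tray.

```bash
python3 -m jog '0.02 0 -0.04 0 0;0.02 0.02 -0.08 0.02 0;0.02 0.06 -0.1 0.06 0;0.02 0.1 -0.1 0.11 0;0.02 0.14 -0.1 0.16 0;0.02 0.17 -0.1 0.21 0;0.02 0.19 -0.1 0.26 0;0.02 0.2 -0.1 0.3 0'; python3 -m jog '0.02 0 0 0 0;0.02 0 0 0 0';python3 - <<'E'
from h import *
from fit import hullimg,sil,fitw
im=optics.capture('top'); cv2.imwrite('pics/top17.png',im)
o=np.array([.5793,.1461]); y=np.radians(6); Rr=np.array([[np.cos(y),-np.sin(y)],[np.sin(y),np.cos(y)]])
polys=[sil('top',*(o+Rr@[x,-.03]),.0115,w) for x,w in((-.068,'large'),(0,'medium'),(.068,'small'))]
c=np.array([o+Rr@np.array([a*.061,.042+b*.008]) for a,b in((-1,-1),(1,-1),(1,1),(-1,1))]); polys.append(proj('top',np.c_[c,np.full(4,.0225)]))
hullimg(im,'top',polys,(160,385,135,275),3.5,'pics/final.png')
for uv,w in(((292,182),'large'),((305,220),'medium')): print(fitw(im,'top',uv,w))
print(arm.read_state()['ee_pos'])
E
```

```text
time: 31.78
ee_pos: [0.4084, -0.1315, 0.22]
orientation: [-89.5, 1.1, -174.1]
wrist_force: [0.5, 0.0, -0.1]
opening: 0.0198
time: 32.02
ee_pos: [0.4087, -0.1313, 0.2208]
orientation: [-89.4, 1.1, -174.1]
wrist_force: [-0.6, 0.4, -0.8]
opening: 0.0198
(array([ 0.60066313, -0.06112976]), np.int32(294), 293.0246684849262)
(array([ 0.50999432, -0.09357751]), np.int32(163), 169.69737503910437)
[ 0.40871395 -0.13078153  0.22049533]
```

View pics/final.png

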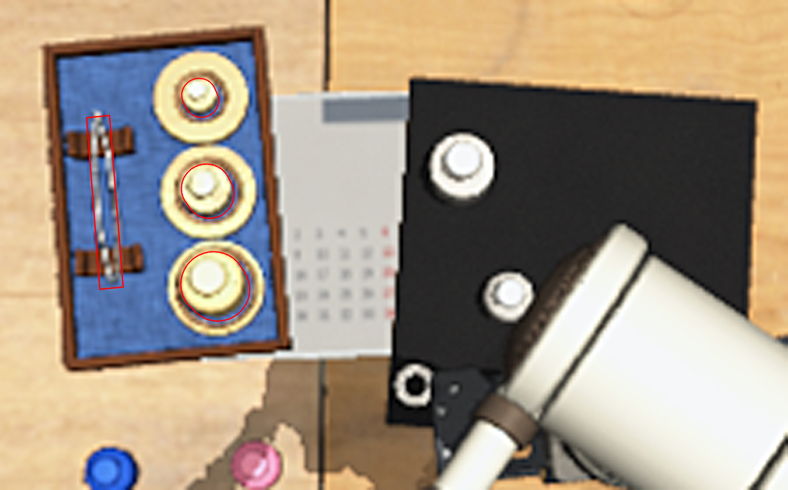

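```bash
python3 - <<'E'
from fit import *
im=cv2.imread('pics/top17.png'); o=np.array([.5793,.1461]); y=np.radians(6); Rr=np.array([[np.cos(y),-np.sin(y)],[np.sin(y),np.cos(y)]])
polys=[]
a=np.linspace(0,2*np.pi,50); 
for x,w in((-.068,'large'),(0,'medium'),(.068,'small')):
    c=o+Rr@[x,-.03]; D,h,k,H=W[w]
    for r,z in((D/2,h+.0115),(k/2,.0115+H-.4*k)): polys.append(proj('top',np.c_[c[0]+r*np.cos(a),c[1]+r*np.sin(a),np.full(50,z)]))
hullimg(im,'top',polys,(195,245,145,235),6.5,'pics/z1.png')
im=optics.capture('side');x=195;c=im[150:215,240:350]; cv2.imwrite('pics/z2.png',cv2.resize(c,None,fx=7,fy=7,interpolation=2))
E
```

```text
(no output)
```

View pics/z1.png

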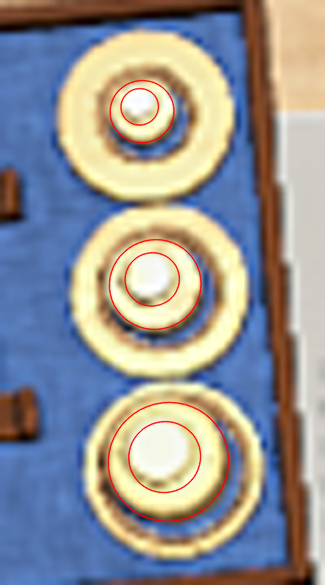

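View pics/z2.png

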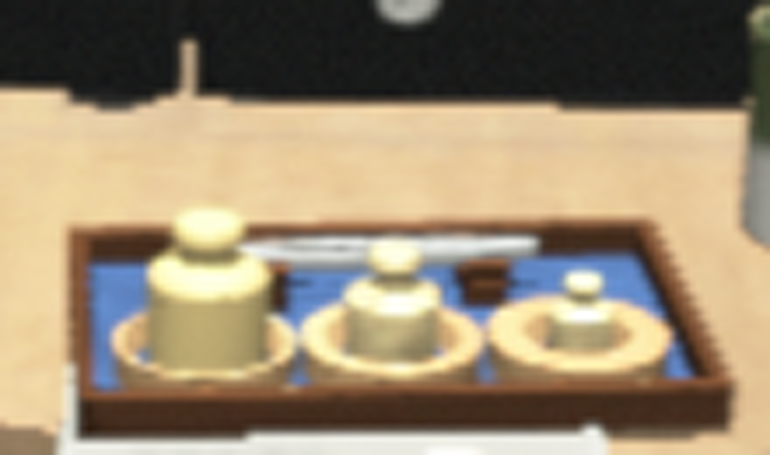

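All three weights are upright and within about 1–2 mm of the seated model outlines, and the tweezers are flat on both rests. Handing in.

```bash
python3 -c "
from station import sign_off; print(sign_off())"
```

```text
the job is handed in; nothing more can be done
None
```

The job is done and handed in after about 32 s of the allowed 96 s; `sign_off()` gave no verdict. I put the large, medium and small brass weights in their matching cups, in that order. Last, I turned the tweezers and laid them across the two rests.

- **Brass weights:** in the final top and side pictures all three stand upright in their wells, about 1–2 mm from where fully seated weights should appear.
- **Tweezers:** they lie flat on both rests, about 1–2 mm off centre along their length.
- **Steel weights:** neither moved by more than about 0.5 mm between the first and last measurements, which is within measuring error. I never handled them.
- **Look-alikes:** I did not touch the blue, pink or orange ones. The last enlarged pictures show blue and pink in place but do not cover the orange one.
- **Forces and speed:** the wrist force I read at the end of each move stayed below 6 N. I had no readings between those points.

No check failed.

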